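# Close the filter cover: align both quarter-turn fasteners and hold the cover home

### The job

Turn both quarter-turn fasteners of the filter box clockwise to their stops, so that the slot of each wing lines up with the marks on the cover; then press the sprung cover down until it is fully home on its frame, and hold it there. Finish while still pressing it down with the fingers - the cover springs up if you let go - and leave the tape, the pliers and the wooden block beside the box where they are.

Things in the scene. Friction and masses are not known exactly. Their poses are not given: they have to be found in the camera images.
- housing: Grey steel filter box screwed to the bench, 156 (x) by 250 (y) by 66 mm high, plus foot flanges that reach 150 mm from its centre in +y and -y at bench level. Origin: centre of its underside; x, y along its short and long sides, z up. It does not move. On top of it floats a bare metal cover plate, 150 by 244 mm and 5 mm thick.
- cover (a joint): Height of the cover above its seat on the frame, in m: 0.010 when sprung up (start), 0 when fully home. The cover moves only straight up and down; springs push it up with about 8 N when up and 13 N when home. Below each fastener a cross-pin must pass through a slot in a post inside the box: while either fastener stands more than about 0.2 rad from its stop, its pin strikes the post and the cover stops about 8 mm above its seat.
- press_pad (a point): Centre of the top of the round black rubber pad, 38 mm across, in the middle of the cover, 6 mm above the plate; 77 mm above the bench when the cover is home, 87 mm when it is up. Any part of the cover may be pressed. Axes as the housing's.
- wing_left (a point): Centre of the top of the wing of the left fastener, on its turning axis, 70 mm from the cover's middle towards housing +y. The wing is an upright steel bar 34 mm long (the point's y axis), 10 mm thick (the point's x axis: pinch it across this) standing on a round collar; it rises 26 mm above the cover plate, the collar 6 mm. A narrow slot runs along its top. The axes turn with the wing; top about 107 mm above the bench at the start. The collar lies on a flat disc of 38 mm.
- wing_right (a point): The same on the right fastener, 70 mm from the cover's middle towards housing -y.
- fastener_left (a joint): Angle of the left fastener, rad: 0 at its stop, where wing and slot lie along the housing's y axis, in line with the two black marks on the cover; positive is anticlockwise seen from above, so turning it clockwise lowers the value to the hard stop at 0. Starts between 0.5 and 1.4. Stays where it is left; takes about 0.06 N m to turn.
- fastener_right (a joint): The same for the right fastener (also turned clockwise to its stop at 0).
- masking_tape: Roll of masking tape lying flat beside the +y end of the box, 96 mm across, 25 mm high. Origin: centre of its underside. To be left alone.
- pliers: Pliers lying on the bench behind the box, 153 mm long, 46 mm wide, 10 mm high. Origin: centre of the underside. To be left alone.
- ply_block: Plywood block 50 by 70 by 50 mm standing beside the -y end of the box. Origin: centre of its underside. To be left alone.

How it is judged (in metres and radians):
On the way:
1. both fasteners are turned to their stops (value of joint each of fastener_left, fastener_right below 0.2 rad), for 0.1 s.
At the end, for the whole second after the job is handed in: The cover is within 2.5 mm of its seat, both fasteners within 0.2 rad of their stops, the fingers are pressing on the box's cover with more than 6 N, and no loose thing rests on the box (all of step 1 and value of joint cover below 0.0025 m and contact force between the fingers and housing above 6 N and contact force between each of ply_block, masking_tape, pliers and housing below 0.5 N); the arm keeps its last pose, push and grip.
It fails at once if the roll of tape is pushed more than 20 mm from its place (distance of masking_tape from where it was at the start of the episode above 0.02 m).
It fails at once if the pair of pliers is pushed more than 20 mm from its place (distance of pliers from where it was at the start of the episode above 0.02 m).
It fails at once if the plywood block is pushed more than 20 mm from its place (distance of ply_block from where it was at the start of the episode above 0.02 m).
It also fails if it takes over 54 s, if anything falls off the work surface, if the arm or the gripper's body presses on something with over 40 N, if the wrist force passes 120 N, or if a joint passes its speed limit or range.

### The arm

A 6-joint arm with a two-finger parallel gripper is mounted at the origin on the work surface; the furniture and walls round the work are solid. World frame = base frame: x ahead of the robot, y to its left, z up, the work surface at z = 0. Lengths are in mm, angles in rad, forces in N, time in s.
With the tool pointing down it reaches from about 275 to 1000 mm from the base axis. Payload 8.4 kg.
Tool frame: the origin (TCP) lies between the finger pads; the fingertips stand 11 mm ahead of it and the grasp point (between the pads) lies 8 mm behind it; z points along the fingers, y is the direction in which the jaws open and shut (so a half turn about z gives the same grasp; the last joint's range is limited). The gripper opens to 85 mm and grips with 20 to 120 N. Pads are 22 mm wide; open, the fingers measure 114 mm over their backs; the gripper's body (76 mm by 85 mm) begins 54 mm behind the grasp point. The pads swing forward as they close: fully open they stand 13 mm farther back than shut.
Start: joints at [1.33, 0.353, 1.633, -0, 1.155, -0.002], TCP at [147.834, 607.267, 242.281] pointing down, gripper open.
Joint ranges: [-2.63, 2.63], [-0.92, 2.1], [0.06, 2.66], [-1.3, 4.44], [0, 2.69], [-3.02, 3.02]. Speed limits (rad/s): [2.22, 2.22, 2.79, 3.14, 3.14, 3.14].

### API

Orientations are given as [roll, pitch, yaw] about the fixed x, y, z axes, in that order (R = Rz(yaw) Ry(pitch) Rx(roll)).
In Python, from rig import r, eyes gives the robot as it stands. The module is installed in compiled form; this text tells all that it offers.
- The arm moves only by the tool servo_tool, never from a script. Its argument "rows" is a list of rows, each a list of 3 entries, a list of its own where there are three numbers: the shift along the world's x, y, z in cm, then the turn about the world's z in rad, then the finger opening in cm, from 0 to 8.54. A call has 1 to 5 rows; each row shifts and turns the commanded pose from where the row before left it; what a row does not reach is not made up. A row lasts 1/12 s, in which the tool goes at most 41.7 mm and 7.16 degrees, less where a joint would pass 70% of its speed; a pose out of reach is approached as far as the arm can. A call is refused whole if a number of a shift passes 4.17 or a number of a turn 0.125, either way. A call with a gripper value outside its range is refused whole. The fingers move at their own pace and stop on an object; "squeeze" is the grip in N (left out, the last holds). Time passes only in rows, so rows that do not move let the fingers close. It gives the time, the measured TCP pose, the force and the opening at its end, in the units of the state.
- r.sense(): the state, without advancing time (a new reading comes with each control period).
- eyes.grab_frame(name): name is "scene" or "top"; returns a dict with "frame" (384x512x3 uint8, red, green, blue), "depth" (384x512 float32, mm along the optical axis (not along the pixel's ray), 0 where there is no reading), "vertical_fov" (degrees; the focal length in pixels is half the picture's height over the tangent of half this angle, whatever the lens; pixels are square), "cx", "cy" (the principal point, pixels), "camera_from_world" (4x4, takes a point from world to camera coordinates). Camera axes: x right, y down, z forward; pixel columns grow to the right and rows downward; lengths in mm; the calibration is good to about 2 mm. A picture is of the moment at which its call begins.
- r.sign_off(): hands the job in, once; it reports no verdict.
The state is a dict: "clock": time; "qpos": joint angles; "qvel": joint speeds; "joint_efforts": joint torques, N m; "eef_pos": TCP position; "tcp_rot": TCP orientation; "contact_force": force on the tool from outside, world axes, zero at the start; "wrist_torque": the same for the moment, N m; "opening": opening from 0.0 (shut) to 1.0 (fully open).
Only numpy, scipy, OpenCV 4.12 (cv2) and the standard library are available. Lean on these libraries where they do the work, as an engineer would, in place of code of your own. Each camera call takes 0.05 s, during which the arm holds its last target.

## Working session

There is one attempt and no reset: what is moved stays moved. The work goes in short steps, Python scripts to look and compute and a tool call to move; the robot and the scene stay as the last step left them, time stands still between calls to the robot, and variables do not carry over. Pictures are saved under pics/ and viewed, and the job is handed in when it is done.

Besides the shell and the picture viewer there is one more tool, called after "Call:" as name([rows], argument=value, ...), one row to a line, values as JSON. servo_tool: Moves the arm, as the interface text tells. Its arguments: {"type":"object","properties":{"rows":{"type":"array"},"squeeze":{"type":"number"}},"required":["rows"]}

```bash
mkdir -p pics; cat > h.py <<'E'
from rig import r, eyes
import numpy as np, cv2
def grab(n,save=None):
    f=eyes.grab_frame(n)
    if save: cv2.imwrite('pics/'+save,cv2.cvtColor(f['frame'],cv2.COLOR_RGB2BGR))
    return f
def cloud(f):
    d=f['depth'];H,W=d.shape;fl=H/2/np.tan(np.radians(f['vertical_fov'])/2)
    u,v=np.meshgrid(np.arange(W),np.arange(H))
    P=np.stack([(u-f['cx'])/fl*d,(v-f['cy'])/fl*d,d,np.ones_like(d)],-1)
    w=P@np.linalg.inv(f['camera_from_world']).T
    w=w[...,:3].copy(); w[d==0]=np.nan
    return w
E
python3 - <<'E'
from h import *
print(r.sense())
for n in('scene','top'):
    f=grab(n,n+'0.png');np.savez(n+'0.npz',**f)
    print(n,f['vertical_fov'],f['cx'],f['cy'],np.round(f['camera_from_world'],3).tolist())
E
```

```text
{'clock': 0.0, 'qpos': array([ 1.32959665e+00,  3.53682086e-01,  1.63411994e+00,  1.03358211e-06,
        1.15522142e+00, -2.37158310e-03]), 'qvel': array([ 0.00195733,  0.00131651,  0.00127516, -0.00016004,  0.00162459,
        0.00054893]), 'joint_efforts': array([ 2.33362793e-03, -6.05268574e+01, -3.42063296e+01,  7.09907090e-05,
        9.43920080e-03,  5.18699051e-05]), 'eef_pos': array([147.72479519, 606.81607297, 241.5465558 ]), 'tcp_rot': array([-3.14016186e+00, -4.33826326e-06,  2.90276414e+00]), 'contact_force': array([-0.32509075,  0.78018637,  0.71545604]), 'wrist_torque': array([ 0.01394583, -0.07032166, -0.01191005]), 'opening': 1.0014524142049914}
scene 50.68422058826927 253.96150915429843 189.7498222588193 [[0.838, -0.546, -0.007, -439.863], [-0.245, -0.365, -0.898, 267.897], [0.488, 0.754, -0.44, 724.271], [0.0, 0.0, 0.0, 1.0]]
top 43.16983951483898 261.1832393039835 191.07259403079857 [[-0.026, -1.0, -0.002, 92.227], [-0.996, 0.026, -0.08, 557.639], [0.08, 0.0, -0.997, 1217.324], [0.0, 0.0, 0.0, 1.0]]
```

View pics/scene0.png

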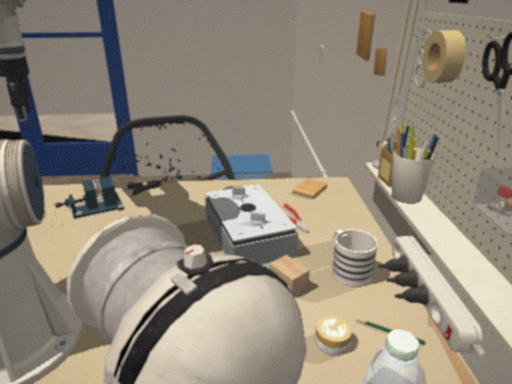

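View pics/top0.png

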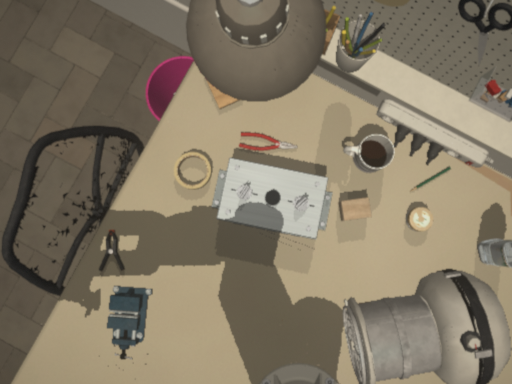

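The top view shows the box at about (273,198), with the pad at (272,197) and the wings near (243,190) and (301,201). The tape is at (193,170), the pliers at (267,142) and the block at (355,207). I'll measure these next.

```bash
python3 - <<'E'
from h import *
f=dict(np.load('top0.npz'));w=cloud(f)
im=cv2.cvtColor(f['frame'],cv2.COLOR_RGB2BGR)
cv2.imwrite('pics/z0.png',cv2.resize(im[145:250,205:345],None,fx=5.5,fy=5.5,interpolation=cv2.INTER_CUBIC))
z=w[...,2]
sub=np.zeros(z.shape,bool);sub[150:245,205:340]=1
m=sub&(z>72)&(z<84)
pts=w[m][:,:2].astype(np.float32);print(m.sum(),np.median(z[m]))
rc=cv2.minAreaRect(pts);print('cover',rc)
v,u=np.nonzero(m);print(u.min(),u.max(),v.min(),v.max())
m2=sub&(z>92)
n,l,s,c=cv2.connectedComponentsWithStats(m2.astype(np.uint8))
for i in range(1,n):
    if s[i,4]<8: continue
    p=w[l==i];q=p[:,:2];e=np.linalg.svd(q-q.mean(0),full_matrices=False)
    print(s[i,4],c[i],p.mean(0),p.max(0)[2],'ang',np.arctan2(e[2][0,1],e[2][0,0]),e[1]/np.sqrt(len(p)))
# scene
f=dict(np.load('scene0.npz'));w=cloud(f)
im=cv2.cvtColor(f['frame'],cv2.COLOR_RGB2BGR)
cv2.imwrite('pics/z1.png',cv2.resize(im[175:275,195:310],None,fx=5.5,fy=5.5,interpolation=cv2.INTER_CUBIC))
z=w[...,2];sub=np.zeros(z.shape,bool);sub[180:270,195:310]=1
m2=sub&(z>92)&(z<125)
n,l,s,c=cv2.connectedComponentsWithStats(m2.astype(np.uint8))
for i in range(1,n):
    if s[i,4]<8: continue
    p=w[l==i];q=p[:,:2];e=np.linalg.svd(q-q.mean(0),full_matrices=False)
    print('S',s[i,4],c[i],p.mean(0),p.max(0)[2],'ang',np.arctan2(e[2][0,1],e[2][0,0]),e[1]/np.sqrt(len(p)))
E
```

```text
5012 80.92545306039392
cover ((538.2044677734375, 50.39409637451172), (243.85902404785156, 150.78599548339844), 76.70838165283203)
218 327 159 238
68 [244.14705882 191.36764706] [553.64369072 118.02087939 104.76529239] 111.19407802066507 ang 2.5444164330003245 [9.98966953 3.09063478]
62 [301.20967742 203.20967742] [521.74471499 -16.99831333 105.2874544 ] 112.2810459456598 ang 2.3071574962898844 [9.81825895 2.86862263]
S 96 [237.98958333 189.20833333] [553.02300327 116.7270171  101.5845661 ] 108.59741726408987 ang -0.6116385792512838 [9.60949817 3.50307159]
S 116 [257.06034483 214.77586207] [521.06350168 -20.0508372  101.19937441] 108.75310606558645 ang -0.8133011630258816 [9.91875866 3.26183658]
```

View pics/z0.png

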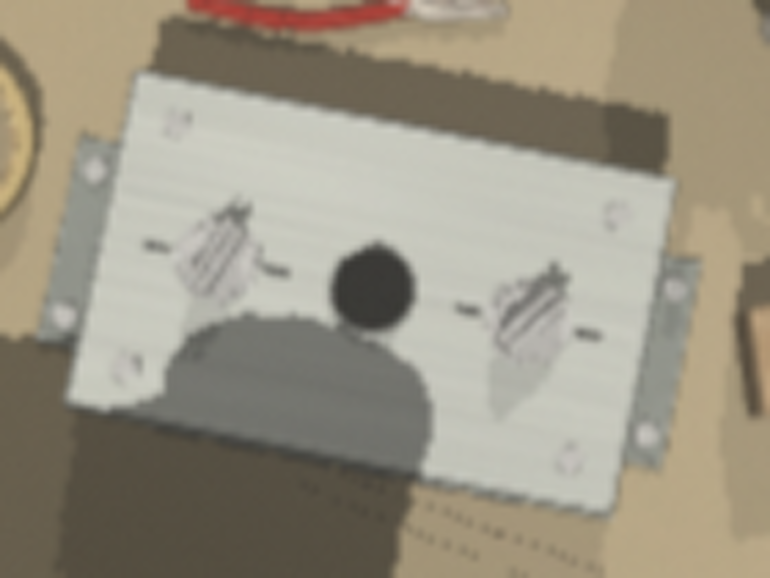

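View pics/z1.png

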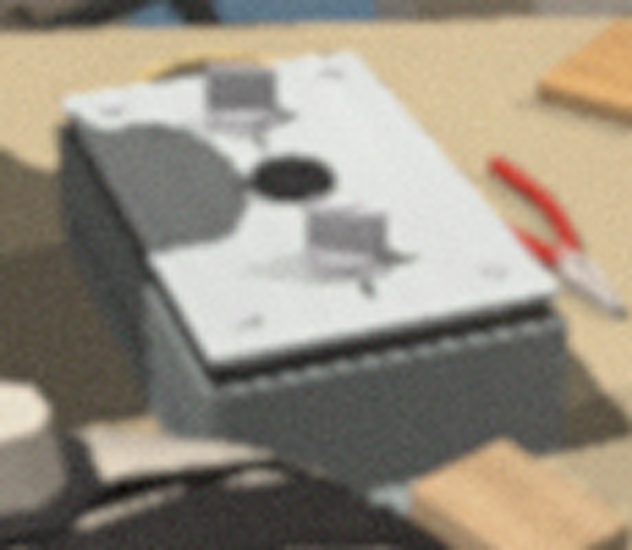

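The cover centre is at about (538, 50), and the housing y axis points at 1.339 rad. The left wing is at (554,118) with its axis at 2.54 rad, so it is about 1.2 from its stop. The right wing is at (522,-18) with its axis at about 2.32 rad, so about 0.97 from its stop. The tool yaw should equal the wing axis. I'll move to the left wing.

Call:
servo_tool([
  [[2.5, -3.0, 0], -0.12, 4.0],
  [[2.5, -3.0, 0], -0.12, 4.0],
  [[2.5, -3.0, 0], -0.12, 4.0],
  [[2.5, -3.0, 0], 0, 4.0],
  [[2.5, -3.0, 0], 0, 4.0],
])

```text
clock: 0.52
eef_pos: [273.4, 455.6, 242.0]
tcp_rot: [-3.141, 0.0, 2.543]
contact_force: [-0.2, 0.8, 0.1]
opening: 0.47
```

Call:
servo_tool([
  [[2.5, -3.0, 0], 0, 4.0],
  [[2.5, -3.0, 0], 0, 4.0],
  [[2.5, -3.0, 0], 0, 4.0],
  [[2.5, -3.0, 0], 0, 4.0],
  [[2.5, -3.0, 0], 0, 4.0],
])

```text
clock: 0.93
eef_pos: [398.5, 305.5, 242.2]
tcp_rot: [-3.141, -0.0, 2.543]
contact_force: [0.4, 1.2, 0.5]
opening: 0.471
```

Call:
servo_tool([
  [[2.5, -3.0, 0], 0, 4.0],
  [[2.5, -3.0, 0], 0, 4.0],
  [[2.5, -3.0, 0], 0, 4.0],
  [[2.5, -3.0, 0], 0, 4.0],
  [[2.5, -3.0, 0], 0, 4.0],
])

```text
clock: 1.35
eef_pos: [523.6, 155.4, 242.1]
tcp_rot: [-3.141, -0.0, 2.543]
contact_force: [1.6, 1.1, 0.7]
opening: 0.468
```

Call:
servo_tool([
  [[2.5, -3.0, 0], 0, 4.0],
  [[0.5, -0.8, 0], 0, 4.0],
  [[0, 0, 0], 0, 4.0],
  [[0, 0, 0], 0, 4.0],
])

```text
clock: 1.68
eef_pos: [552.3, 119.1, 241.8]
tcp_rot: [-3.141, -0.001, 2.541]
contact_force: [-0.4, -0.1, 0.6]
opening: 0.468
```

Call:
servo_tool([
  [[0.17, -0.09, -3.0], 0, 4.0],
  [[0, 0, -3.0], 0, 4.0],
  [[0, 0, -3.0], 0, 4.0],
  [[0, 0, -2.0], 0, 4.0],
  [[0, 0, 0], 0, 4.0],
])

```text
clock: 2.1
eef_pos: [550.5, 119.3, 128.3]
tcp_rot: [-3.136, -0.005, 2.545]
contact_force: [-1.3, -0.6, 0.2]
opening: 0.47
```

```bash
python3 - <<'E'
from h import *
for n,(a,b,c,d) in dict(scene=(150,275,180,320),top=(145,250,205,345)).items():
    f=grab(n); im=cv2.cvtColor(f['frame'],cv2.COLOR_RGB2BGR)
    cv2.imwrite(f'pics/a_{n}.png',cv2.resize(im[a:b,c:d],None,fx=4,fy=4,interpolation=cv2.INTER_CUBIC))
E
```

```text
(no output)
```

View pics/a_scene.png

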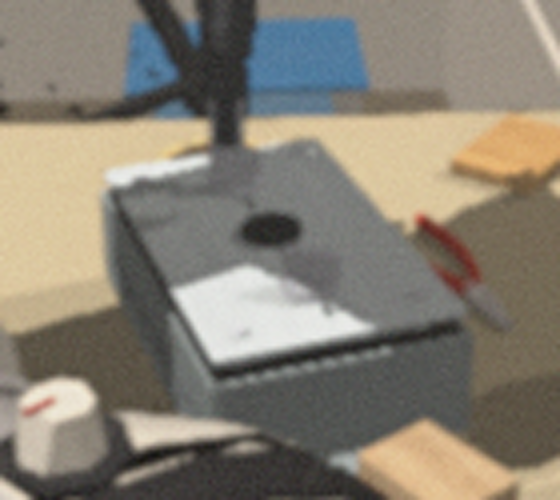

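View pics/a_top.png

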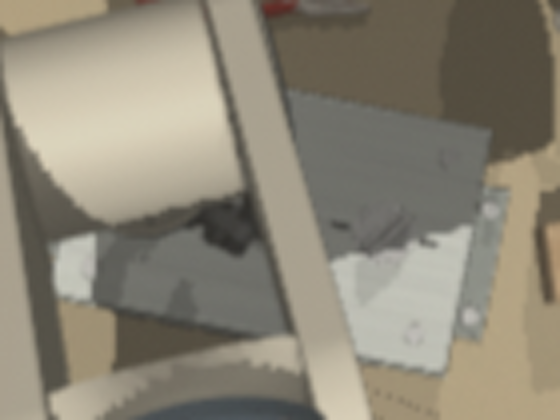

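The scene view shows the fingers over the left wing at (225,130), in line with it. I'll go down to z ≈ 101.

Call:
servo_tool([
  [[0, 0, 0], 0, 4.0],
  [[0, 0, 0], 0, 4.0],
])

```text
clock: 2.37
eef_pos: [555.4, 119.1, 134.1]
tcp_rot: [3.14, 0.002, 2.543]
contact_force: [-0.6, -0.1, -0.2]
opening: 0.47
```

Call:
servo_tool([
  [[0, 0, -1.0], 0, 4.0],
  [[0, 0, -1.0], 0, 4.0],
  [[0, 0, -1.0], 0, 4.0],
  [[0, 0, 0], 0, 4.0],
  [[0, 0, 0], 0, 4.0],
])

```text
clock: 2.78
eef_pos: [553.8, 118.1, 101.2]
tcp_rot: [-3.14, -0.002, 2.543]
contact_force: [-0.4, -1.1, 1.6]
opening: 0.463
```

Call:
servo_tool([
  [[0, 0, 0], 0, 4.0],
  [[0, 0, 0], 0, 4.0],
  [[0, 0, 0], 0, 4.0],
])

```text
clock: 3.03
eef_pos: [554.8, 118.4, 102.6]
tcp_rot: [3.141, 0.0, 2.543]
contact_force: [-0.3, 0.2, 0.0]
opening: 0.469
```

Now close gently at 30 N.

Call:
servo_tool([
  [[0, 0, 0], 0, 0.6],
  [[0, 0, 0], 0, 0.6],
  [[0, 0, 0], 0, 0.6],
  [[0, 0, 0], 0, 0.6],
  [[0, 0, 0], 0, 0.6],
], squeeze=40)

```text
clock: 3.45
eef_pos: [555.1, 118.9, 102.7]
tcp_rot: [3.14, 0.001, 2.543]
contact_force: [1.4, 4.8, 2.9]
opening: 0.104
```

Call:
servo_tool([
  [[0, 0, 0], 0, 0],
  [[0, 0, 0], 0, 0],
  [[0, 0, 0], 0, 0],
])

```text
clock: 3.7
eef_pos: [555.1, 118.8, 102.7]
tcp_rot: [3.14, 0.001, 2.543]
contact_force: [1.6, 5.2, 2.8]
opening: 0.101
```

The opening is about 9 mm, so the wing is held. Turning it clockwise.

Call:
servo_tool([
  [[0, 0, 0], -0.12, 0],
  [[0, 0, 0], -0.12, 0],
  [[0, 0, 0], -0.12, 0],
  [[0, 0, 0], -0.12, 0],
  [[0, 0, 0], -0.12, 0],
])

```text
clock: 4.12
eef_pos: [554.6, 118.5, 102.7]
tcp_rot: [3.141, -0.0, 1.937]
contact_force: [-0.6, 3.9, 6.3]
opening: 0.103
```

Call:
servo_tool([
  [[0, 0, 0], -0.12, 0],
  [[0, 0, 0], -0.12, 0],
  [[0, 0, 0], -0.12, 0],
  [[0, 0, 0], -0.12, 0],
  [[0, 0, 0], 0, 0],
])

```text
clock: 4.53
eef_pos: [554.1, 118.5, 102.6]
tcp_rot: [-3.141, -0.0, 1.455]
contact_force: [-3.4, 4.1, 6.6]
opening: 0.103
```

```bash
python3 -c "
from h import *
s=r.sense();print(s['eef_pos'],s['tcp_rot'],s['contact_force'],s['wrist_torque'])"
```

```text
[554.14370207 118.49288207 102.64605683] [-3.14083944e+00 -8.26856780e-05  1.45489877e+00] [-3.39833796  4.12878249  6.58185223] [ 0.65072529  0.44586415 -0.04255143]
```

Small steps until the torque shows the stop (expected at yaw ≈ 1.34).

Call:
servo_tool([
  [[0, 0, 0], -0.05, 0],
  [[0, 0, 0], -0.05, 0],
  [[0, 0, 0], -0.04, 0],
  [[0, 0, 0], 0, 0],
])

```text
clock: 4.87
eef_pos: [554.1, 118.5, 102.6]
tcp_rot: [-3.141, 0.0, 1.321]
contact_force: [-3.0, 3.9, 7.3]
opening: 0.103
```

```bash
python3 -c "
from h import *
s=r.sense();print(s['eef_pos'],s['tcp_rot'],s['contact_force'],s['wrist_torque'])"
```

```text
[554.06335206 118.52685328 102.63900154] [-3.14073871e+00  1.99777929e-04  1.32087634e+00] [-2.95933907  3.9342763   7.28144782] [0.69585279 0.49098954 0.36659514]
```

The torque about z rose from -0.04 to 0.37 N m at yaw 1.32, so the left fastener is at its stop. Release it, lift and go to the right wing.

Call:
servo_tool([
  [[0, 0, 0], 0.02, 4.0],
  [[0, 0, 0], 0, 4.0],
  [[0, 0, 0], 0, 4.0],
  [[0, 0, 0], 0, 4.0],
  [[0, 0, 2.0], 0, 4.0],
])

```text
clock: 5.28
eef_pos: [552.1, 117.7, 119.3]
tcp_rot: [-3.136, 0.003, 1.343]
contact_force: [-1.0, 0.8, -0.3]
opening: 0.466
```

Call:
servo_tool([
  [[0, 0, 3.0], 0, 4.0],
  [[-0.8, -3.4, 0], 0.12, 4.0],
  [[-0.8, -3.4, 0], 0.12, 4.0],
  [[-0.8, -3.4, 0], 0.12, 4.0],
  [[-0.8, -3.4, 0], 0.12, 4.0],
])

```text
clock: 5.7
eef_pos: [522.0, -18.7, 152.4]
tcp_rot: [3.142, 0.0, 1.829]
contact_force: [0.1, -0.4, -0.6]
opening: 0.467
```

Call:
servo_tool([
  [[0, 0, 0], 0.12, 4.0],
  [[0, 0, 0], 0.12, 4.0],
  [[0, 0, 0], 0.12, 4.0],
  [[0, 0, 0], 0.12, 4.0],
  [[0, 0, 0], 0, 4.0],
])

```text
clock: 6.12
eef_pos: [522.4, -17.7, 152.2]
tcp_rot: [-3.141, -0.0, 2.307]
contact_force: [0.4, 0.2, -0.3]
opening: 0.467
```

Call:
servo_tool([
  [[0, 0, 0], 0, 4.0],
  [[0, 0, 0], 0, 4.0],
  [[0, 0, 0], 0, 4.0],
])

```text
clock: 6.37
eef_pos: [522.5, -17.3, 152.2]
tcp_rot: [-3.141, -0.0, 2.299]
contact_force: [0.4, -0.0, -0.6]
opening: 0.471
```

```bash
python3 - <<'E'
from h import *
for n,(a,b,c,d) in dict(scene=(150,275,180,320),top=(145,250,205,345)).items():
    f=grab(n); im=cv2.cvtColor(f['frame'],cv2.COLOR_RGB2BGR)
    cv2.imwrite(f'pics/b_{n}.png',cv2.resize(im[a:b,c:d],None,fx=4,fy=4,interpolation=cv2.INTER_CUBIC))
E
```

```text
(no output)
```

View pics/b_scene.png

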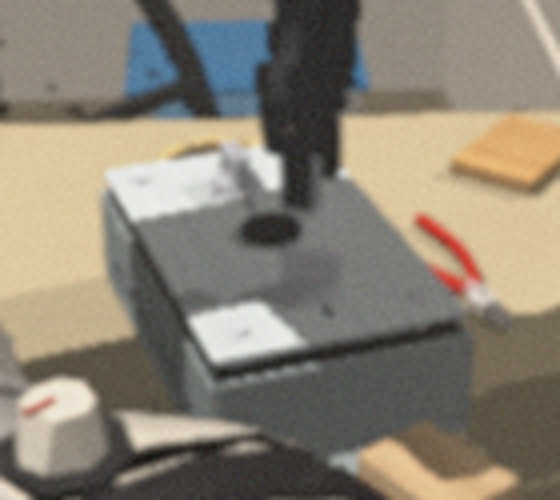

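View pics/b_top.png

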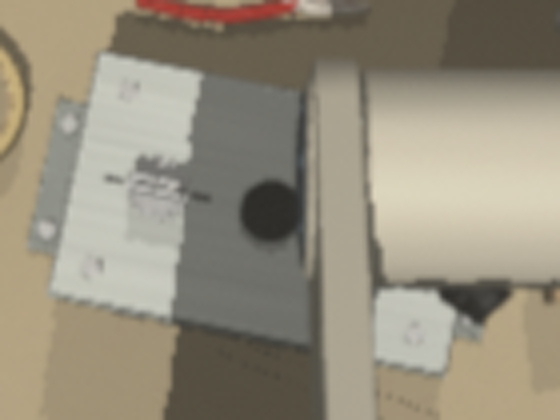

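The left slot now lines up with its marks (top view, (105..210, 180..198)). The gripper is above the right wing. Next I descend and grip.

Call:
servo_tool([
  [[0, 0, -1.5], 0, 4.0],
  [[0, 0, -1.5], 0, 4.0],
  [[0, 0, -1.0], 0, 4.0],
  [[0, 0, -1.0], 0, 4.0],
  [[0, 0, 0], 0, 4.0],
])

```text
clock: 6.88
eef_pos: [521.4, -17.3, 100.5]
tcp_rot: [-3.139, -0.002, 2.302]
contact_force: [-0.3, 0.2, 0.3]
opening: 0.464
```

Call:
servo_tool([
  [[0, 0, 0], 0, 4.0],
  [[0, 0, 0], 0, 4.0],
  [[0, 0, 0], 0, 4.0],
])

```text
clock: 7.13
eef_pos: [523.1, -17.4, 102.9]
tcp_rot: [3.141, 0.001, 2.302]
contact_force: [0.3, 0.2, 0.5]
opening: 0.469
```

Call:
servo_tool([
  [[0, 0, 0], 0, 0],
  [[0, 0, 0], 0, 0],
  [[0, 0, 0], 0, 0],
  [[0, 0, 0], 0, 0],
  [[0, 0, 0], 0, 0],
])

```text
clock: 7.55
eef_pos: [523.0, -17.3, 102.8]
tcp_rot: [3.141, 0.0, 2.302]
contact_force: [0.1, 1.1, 5.1]
opening: 0.104
```

Call:
servo_tool([
  [[0, 0, 0], -0.12, 0],
  [[0, 0, 0], -0.12, 0],
  [[0, 0, 0], -0.12, 0],
  [[0, 0, 0], -0.12, 0],
  [[0, 0, 0], -0.12, 0],
])

```text
clock: 7.97
eef_pos: [522.7, -17.4, 102.8]
tcp_rot: [3.141, 0.0, 1.696]
contact_force: [-2.5, 0.8, 8.0]
opening: 0.1
```

Call:
servo_tool([
  [[0, 0, 0], -0.12, 0],
  [[0, 0, 0], -0.12, 0],
  [[0, 0, 0], -0.07, 0],
  [[0, 0, 0], -0.07, 0],
  [[0, 0, 0], 0, 0],
])

```text
clock: 8.38
eef_pos: [522.5, -17.4, 102.8]
tcp_rot: [-3.142, 0.0, 1.319]
contact_force: [-2.6, 0.7, 7.5]
opening: 0.101
```

```bash
python3 -c "
from h import *
s=r.sense();print(s['eef_pos'],s['tcp_rot'],s['contact_force'],s['wrist_torque'])"
```

```text
[522.49389698 -17.42633649 102.75281572] [-3.14151123e+00  3.37800379e-04  1.31874555e+00] [-2.61758593  0.67155576  7.5296408 ] [0.10778029 0.44757711 0.5358682 ]
```

The torque is 0.54 N m at yaw 1.319, so the right fastener is also at its stop. Release, lift and move over the pad with the fingers shut.

Call:
servo_tool([
  [[0, 0, 0], 0.02, 4.0],
  [[0, 0, 0], 0, 4.0],
  [[0, 0, 0], 0, 4.0],
  [[0, 0, 0], 0, 4.0],
  [[0, 0, 2.0], 0, 4.0],
])

```text
clock: 8.8
eef_pos: [520.3, -17.3, 119.6]
tcp_rot: [-3.136, 0.001, 1.342]
contact_force: [-0.9, -0.3, 0.5]
opening: 0.468
```

Call:
servo_tool([
  [[0, 0, 3.0], 0, 4.0],
  [[0.5, 2.2, 0], 0, 0],
  [[0.5, 2.2, 0], 0, 0],
  [[0.55, 2.4, 0], 0, 0],
  [[0, 0, 0], 0, 0],
])

```text
clock: 9.22
eef_pos: [539.2, 53.5, 152.6]
tcp_rot: [3.14, -0.002, 1.343]
contact_force: [0.7, 0.6, 0.1]
opening: 0.0
```

Call:
servo_tool([
  [[0, 0, 0], 0, 0],
  [[0, 0, 0], 0, 0],
  [[0, 0, 0], 0, 0],
  [[0, 0, 0], 0, 0],
])

```text
clock: 9.55
eef_pos: [537.8, 49.8, 152.1]
tcp_rot: [-3.141, 0.0, 1.341]
contact_force: [0.6, -0.2, -0.9]
opening: 0.002
```

```bash
python3 - <<'E'
from h import *
for n,(a,b,c,d) in dict(scene=(150,275,180,320),top=(145,250,205,345)).items():
    f=grab(n); im=cv2.cvtColor(f['frame'],cv2.COLOR_RGB2BGR)
    cv2.imwrite(f'pics/c_{n}.png',cv2.resize(im[a:b,c:d],None,fx=4,fy=4,interpolation=cv2.INTER_CUBIC))
E
```

```text
(no output)
```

View pics/c_scene.png

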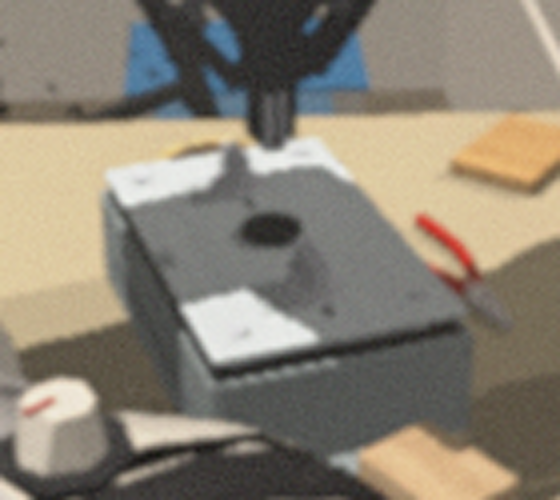

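View pics/c_top.png

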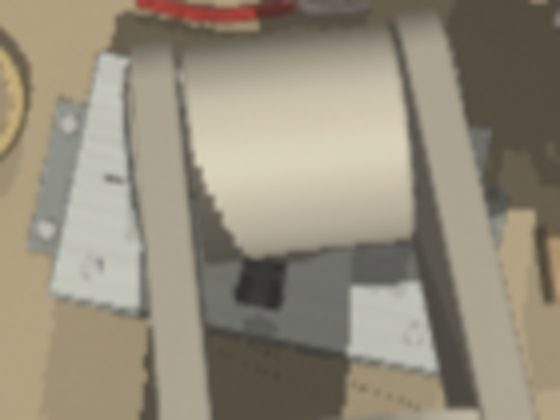

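In the scene view both wings, at (235,165) and (308,275), now lie along the box's y axis, and the shut fingers are over the pad. Pressing in steps.

Call:
servo_tool([
  [[0, 0, -1.5], 0, 0],
  [[0, 0, -1.5], 0, 0],
  [[0, 0, -1.5], 0, 0],
  [[0, 0, 0], 0, 0],
  [[0, 0, 0], 0, 0],
])

```text
clock: 10.07
eef_pos: [537.5, 50.2, 106.8]
tcp_rot: [-3.14, 0.001, 1.341]
contact_force: [0.0, 0.4, -0.3]
opening: 0.003
```

Call:
servo_tool([
  [[0, 0, -0.4], 0, 0],
  [[0, 0, -0.4], 0, 0],
  [[0, 0, -0.4], 0, 0],
  [[0, 0, 0], 0, 0],
  [[0, 0, 0], 0, 0],
])

```text
clock: 10.48
eef_pos: [538.8, 50.6, 96.0]
tcp_rot: [3.14, -0.0, 1.342]
contact_force: [-1.1, -1.2, 7.5]
opening: 0.0
```

Call:
servo_tool([
  [[0, 0, -0.3], 0, 0],
  [[0, 0, -0.3], 0, 0],
  [[0, 0, 0], 0, 0],
  [[0, 0, 0], 0, 0],
  [[0, 0, 0], 0, 0],
])

```text
clock: 10.9
eef_pos: [538.9, 50.6, 90.4]
tcp_rot: [3.14, -0.0, 1.342]
contact_force: [-2.3, -0.5, 10.6]
opening: -0.002
```

Call:
servo_tool([
  [[0, 0, -0.2], 0, 0],
  [[0, 0, -0.1], 0, 0],
  [[0, 0, 0], 0, 0],
  [[0, 0, 0], 0, 0],
  [[0, 0, 0], 0, 0],
])

```text
clock: 11.32
eef_pos: [538.9, 50.6, 88.0]
tcp_rot: [3.14, -0.0, 1.342]
contact_force: [-4.0, 0.2, 17.2]
opening: 0.0
```

Call:
servo_tool([
  [[0, 0, -0.1], 0, 0],
  [[0, 0, 0], 0, 0],
  [[0, 0, 0], 0, 0],
])

```text
clock: 11.57
eef_pos: [538.9, 50.6, 87.9]
tcp_rot: [3.14, -0.0, 1.342]
contact_force: [-8.5, -1.3, 29.7]
opening: -0.0
```

The force rose from 17 to 30 N with no further movement, so the cover is seated. One last look.

Call:
servo_tool([
  [[0, 0, 0], 0, 0],
  [[0, 0, 0], 0, 0],
  [[0, 0, 0], 0, 0],
  [[0, 0, 0], 0, 0],
])

```text
clock: 11.9
eef_pos: [538.9, 50.6, 87.9]
tcp_rot: [3.14, -0.0, 1.342]
contact_force: [-8.0, -1.8, 28.4]
opening: 0.003
```

```bash
python3 - <<'E'
from h import *
f=grab('scene'); im=cv2.cvtColor(f['frame'],cv2.COLOR_RGB2BGR)
cv2.imwrite('pics/d_scene.png',cv2.resize(im[150:275,180:320],None,fx=5,fy=4.6,interpolation=cv2.INTER_CUBIC))
w=cloud(f);z=w[210:262,215:285,2];m=(z>62)&(z<90);print('plate z',np.median(z[m]))
z0=cloud(dict(np.load('scene0.npz')))[210:262,215:285,2];m=(z0>62)&(z0<90);print('before',np.median(z0[m]))
f=grab('top');im=cv2.cvtColor(f['frame'],cv2.COLOR_RGB2BGR);cv2.imwrite('pics/d_top.png',im)
print(r.sense()['contact_force'])
E
```

```text
plate z 71.15315841989587
before 80.96948919322833
[-7.58662058 -2.02528035 29.1786325 ]
```

View pics/d_scene.png

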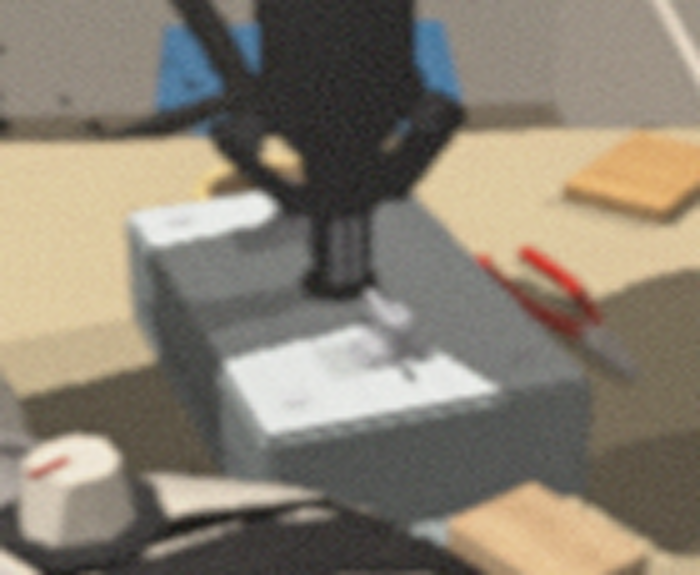

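View pics/d_top.png

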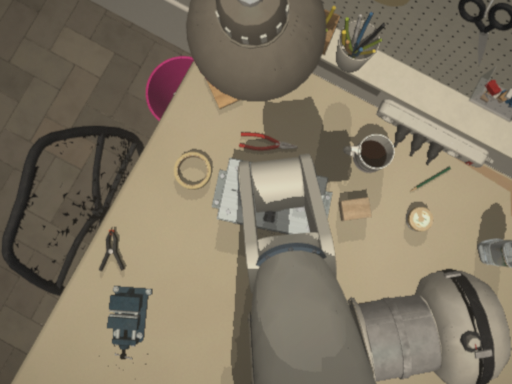

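The cover is down with no gap at its edge, and the plate dropped from 81 to 71 mm. The fingers press on the pad at (340,285) in the scene crop. The tape (193,170), pliers (267,142) and block (355,207) have not moved. Handing in.

```bash
python3 -c "
from rig import r
print(r.sign_off())"
```

```text
the job is handed in; nothing more can be done
None
```

I turned both fasteners clockwise to their stops, then pressed the cover home with the shut fingers on its pad. I handed the job in at about 12 s, still pressing.

- **Fasteners:** the wrist torque rose to 0.37 N m (left) and 0.54 N m (right), both at a tool yaw of about 1.32. The cover's y axis measured 1.34. The pictures after turning show both wings in line with that axis.
- **Cover:** the plate went from 81.0 to 71.2 mm, and the push rose from 17 to 30 N with no further travel. It was holding at about 29 N.
- **Other things:** the tape, pliers and block show no movement in the last top view.

No check failed or disagreed. The left wing was hidden by the arm in the last picture, so its final angle rests on the earlier views and the torque reading.

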